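Fish a dropped gauge collar out of the gap beside the clay trough

TASK

A steel collar has dropped into the narrow gap between the clay trough and the turntable housing. Take the bent rod off its hanger, reach down behind the collar and rake it out through the gap's open end until all of it lies out in the open on the plaster slab, then hang the rod back in its hanger and let go. Feel gently for the slab, because the plaster must not be pressed hard; do not touch the collar with the fingers, and leave the other things on the table where they are.

Things in the scene. Friction and masses are not known exactly. Their poses are not given: they have to be found in the camera images.
- bay: Fixed: clay trough, turntable housing and the gap between them. Origin at table height in the middle of the gap's open end (mouth); x points into the gap, y to the trough, z up. Gap: x = 0 to 200 mm, 38 mm wide (y = -19 to 19 mm), open above and at the mouth; walls 85 mm high. Trough y = 19 to 159 mm. Housing y = -179 to -19 mm; the disc on it reaches 95 mm height.
- gap_end (a point): Middle of the top edge of the steel plate that closes the gap's far end, 200 mm in from the mouth and 85 mm above the table; axes as the bay's.
- apron (a point): Fixed point at table height, 50 mm out of the mouth, under the apron. A white plaster slab forms the gap's floor (36 mm wide) and runs out of the mouth as an open apron (120 mm wide, to 124 mm out). Its top is 12 mm high 120 mm inside the mouth and rises straight towards the apron by 0.01 to 0.09 rad, unmeasured: 14 to 27 mm high here. Gives 1 mm for 5 N; over 12 N from the rod chips it or the walls.
- collar_center (a point): Centre of the dropped steel collar, a flat ring of 28 mm outside and 14 mm inside diameter, 7 mm thick, about 30 g, lying flat on the slab in the gap (this point is 3.5 mm above its underside), 95 to 140 mm in from the mouth.
- rod_block (a point): Grip point of the bent rod (150 g): centre of its upright aluminium grip block, 18 mm (its x) by 24 mm (its y), from 21 mm below to 20 mm above this point, z up. Below it is a flange 30 x 30 mm, 5 mm thick.
- rod_flange (a point): Centre of the underside of the bent rod's flange, 26 mm under the grip point. From here a 6 mm round steel rod goes straight down; its end is bent square into a foot along the block's +y, spanning y = -3 to 26 mm. It is clamped at another length each time, not measured: the foot's underside is 102 to 134 mm below this point. It does not shift in use.
- hanger_seat (a point): On the upper face of the fixed hanger's plate (6 mm thick, 165 mm above the table), where the rod's axis is when hung, flange on the plate, rod axes parallel to the hanger's. A 12 mm wide slot, open to the hanger's -x, runs from the plate's front edge, 22 mm in front (-x), to 8 mm behind this point. To take the rod off, lift it a little and draw it 45 mm or more to -x.
- hanger: The fixed hanger, origin at table height under the seat point: base plate 12 mm high, 100 mm wide, from 40 mm in front (-x) to 70 mm behind; post 28 to 42 mm behind; slotted plate 50 mm wide, to 42 mm behind.
- tumbler: Bystander, leave alone: unfired grey clay tumbler standing upright, 68 mm wide, 85 mm high; origin under its centre.
- bowl: Bystander, leave alone: white bowl, 100 mm wide, 45 mm high; origin under its centre.
- jar: Bystander, leave alone: clear lidded jar, 60 mm wide, 80 mm high; origin under its centre.
- brush: Bystander, leave alone: brush lying on the table.
- spatula: Bystander, leave alone: spatula lying on the table.
- rib: Bystander, leave alone: flat wooden potter's rib, 100 x 50 x 8 mm; origin under its centre.
- turning_foot: Bystander, leave alone: plaster disc, 50 mm wide, 30 mm high; origin under its centre.
There are look-alikes about, which are no part of the job. Of the things that look like the part that bears rod_block, the largest one is meant.

How it is judged (in metres and radians):
On the way, in this order (a step that is already met when the one before it is completed fails the run):
1. the bent rod has been taken off its hanger (distance between rod_block and hanger_seat above 0.08 m), for 0.1 s.
2. the collar has been raked out of the gap's mouth (x of collar_center in the frame of bay below -0.015 m), for 0.2 s.
At the end, for the whole second after the job is handed in: The collar rests flat on the slab's apron, all outside the mouth (centre 15 to 120 mm out, within 60 mm of the gap's line). The rod hangs at rest in its hanger: upright within 0.1 rad, axis within 10 mm of the seat point, grip point 23 to 30 mm above it (x of collar_center in the frame of bay between -0.12 and -0.015 m and y of collar_center in the frame of bay between -0.06 and 0.06 m and height (world z) of collar_center between 0.012 and 0.045 m and angle between collar_center's own z axis and vertical below 0.25 rad and linear speed of each of collar, rod below 0.02 m/s and horizontal distance between rod_block and hanger_seat below 0.01 m and z of rod_block in the frame of hanger_seat between 0.023 and 0.03 m and angle between rod_block's own z axis and vertical below 0.1 rad); the robot touches nothing.
It fails at once if the rod pressed the slab or the walls with more than 12 N (contact force between rod and bay above 12 N).
It fails at once if the fingers touched the collar (contact force between the fingers and collar above 0.3 N).
It fails at once if another thing on the table was moved more than 30 mm (distance of any of tumbler, bowl, jar, brush, spatula, rib, turning_foot from where it was at the start of the episode above 0.03 m).
It also fails if it takes over 69 s, if anything falls off the work surface, if the arm or the gripper's body presses on something with over 40 N, if the wrist force passes 120 N, or if a joint passes its speed limit or range.

ROBOT

A 6-joint arm with a two-finger parallel gripper is mounted at the origin on the work surface. World frame = base frame: x ahead of the robot, y to its left, z up, the work surface at z = 0. Lengths are in m, angles in degrees, forces in N, time in s.
With the tool pointing down it reaches from about 0.3 to 0.75 m from the base axis. Payload 8.5 kg.
Tool frame: the origin (TCP) lies on the centre line of the jaws, within the pads' length; the fingertips stand 22 mm ahead of it and the grasp point (between the pads) lies 3 mm ahead of it (env.tip_reach is the distance from the TCP to the fingertips, in m); y points along the fingers, z is the direction in which the jaws open and shut, and the axes are right-handed (so a half turn about y gives the same grasp; the last joint's range is limited). The gripper opens to 85 mm and grips with 20 to 120 N. Pads are 22 mm wide; open, the fingers measure 114 mm over their backs; the gripper's body (76 mm by 85 mm) begins 54 mm behind the grasp point. The pads swing forward as they close: fully open they stand 13 mm farther back than shut.
Start: joints at [-76.45, 21.807, 74.336, -0, 83.858, -12.336], TCP at [0.24, -0.495, 0.228] pointing down, gripper open.
Joint ranges: [-178.18, 178.18], [-50.72, 133.34], [12.68, 142.11], [-81.47, 261.47], [9.98, 163.14], [-165.26, 165.26]. Speed limits (degrees/s): [136.94, 136.94, 180, 180, 180, 180].

INTERFACE

Orientations are given as a 3x3 rotation matrix whose columns are the frame's x, y, z axes.
In Python, from rig import env, get_image gives the robot as it stands. The module is installed in compiled form; this text tells all that it offers.
- The arm moves only by the tool carry_out, never from a script. Its argument "targets" is a list that holds one entry, the list of rows, each a list of 7 numbers: the closure, from 0 (fully open) to 1 (shut), then the shift along the world's x, y, z in mm, then the turn, a rotation vector about the world's x, y, z in degrees. In form: [[[claw, dx, dy, dz, ax, ay, az], ...]]. A call has 1 to 20 rows; each row is the pose to reach, as a shift and turn from the pose commanded when the call began; what a row does not reach only later rows make up. A row lasts 1/12 s, in which the tool goes at most 41.7 mm and 7.16 degrees, less where a joint would pass 70% of its speed; a pose out of reach is approached as far as the arm can. A call with a gripper value outside its range is refused whole. The fingers move at their own pace and stop on an object; "squeeze" is the grip in N (left out, the last holds). Time passes only in rows, so rows that repeat a pose let the fingers close. It gives the time, the measured TCP pose, the force and the opening at its end, in the units of the state.
- env.observe(): the state, without advancing time (a new reading comes with each control period).
- get_image(name): name is "side" or "top"; returns a dict with "img" (480x640x3 uint8, red, green, blue), "fx", "fy", "cx", "cy" (pixels), "k1" (the pictures are not rectified: a ray, as slopes to the right and down, at radius r is drawn at 1 + k1 r^2 times it, then the intrinsics apply), "rvec" (rotation vector, rad) and "tvec" (3), from world to camera coordinates, as OpenCV has them. Camera axes: x right, y down, z forward; pixel columns grow to the right and rows downward; lengths in m; the calibration is good to about 2 mm. A picture is of the moment at which its call begins. There is no depth.
- env.close_job(): hands the job in, once; it reports no verdict.
The state is a dict: "time_s": time; "q": joint angles; "qvel": joint speeds; "joint_efforts": joint torques, N m; "position": TCP position; "tool_rot": TCP orientation; "ft_force": force on the tool from outside, world axes, zero at the start; "wrist_torque": the same for the moment, N m; "grip_width": finger opening in m.
Only numpy, scipy, OpenCV 4.12 (cv2) and the standard library are available. Lean on these libraries where they do the work, as an engineer would, in place of code of your own. Each camera call takes 0.05 s, during which the arm holds its last target.

## Working session

There is one attempt and no reset: what is moved stays moved. The work goes in short steps, Python scripts to look and compute and a tool call to move; the robot and the scene stay as the last step left them, time stands still between calls to the robot, and variables do not carry over. Pictures are saved under pics/ and viewed, and the job is handed in when it is done.

Besides the shell and the picture viewer there is one more tool, called after ">>>" as a command line: name --argument value ..., lists and objects as JSON in quotes. carry_out: Moves the arm, as the interface text tells. Its arguments: {"type":"object","properties":{"targets":{"type":"array"},"squeeze":{"type":"number"}},"required":["targets"]}

```bash
mkdir -p pics; python3 - <<'E'
from rig import env,get_image
import cv2
for n in("side","top"):
    d=get_image(n); cv2.imwrite(f"pics/{n}0.png",cv2.cvtColor(d["img"],cv2.COLOR_RGB2BGR))
    print(n,{k:v for k,v in d.items() if k!="img"})
print(env.observe(),env.tip_reach)
E
```

```text
side {'fx': 559.6842553182272, 'fy': 559.6842553182272, 'cx': 319.3310945548268, 'cy': 245.37949625420308, 'k1': -0.09529414979579337, 'rvec': array([ 0.86953422, -2.41367751,  1.2372914 ]), 'tvec': array([0.46236762, 0.26590847, 1.40969388])}
top {'fx': 513.3774072069947, 'fy': 513.3774072069947, 'cx': 319.43626112246426, 'cy': 232.53003486385683, 'k1': 0.01932491895646184, 'rvec': array([ 2.1606995 , -2.13255736,  0.12748399]), 'tvec': array([0.0838645 , 0.53688386, 1.21246616])}
{'time_s': 0.1, 'q': array([-7.64503251e+01,  2.18369686e+01,  7.43775243e+01,  5.96623787e-04,
        8.38588534e+01, -1.23353823e+01]), 'qvel': array([-0.06895803, -0.05368301, -0.09556597,  0.06522484, -0.08022769,
        0.00312486]), 'joint_efforts': array([ 3.85295396e-03, -4.49218297e+01, -2.31656009e+01, -1.36809222e-04,
        3.65174747e-03,  1.85024177e-06]), 'position': array([ 0.24005402, -0.49456133,  0.22739203]), 'tool_rot': array([[-8.99672197e-01, -2.89854826e-04,  4.36565979e-01],
       [-4.36565983e-01,  1.24692791e-03, -8.99671377e-01],
       [-2.83592214e-04, -9.99999181e-01, -1.24836713e-03]]), 'ft_force': array([-0.09443932,  0.64555893,  1.30159123]), 'wrist_torque': array([ 0.04895006,  0.01781169, -0.03687882]), 'grip_width': 0.0852584189174461} 0.022
```

View pics/side0.png

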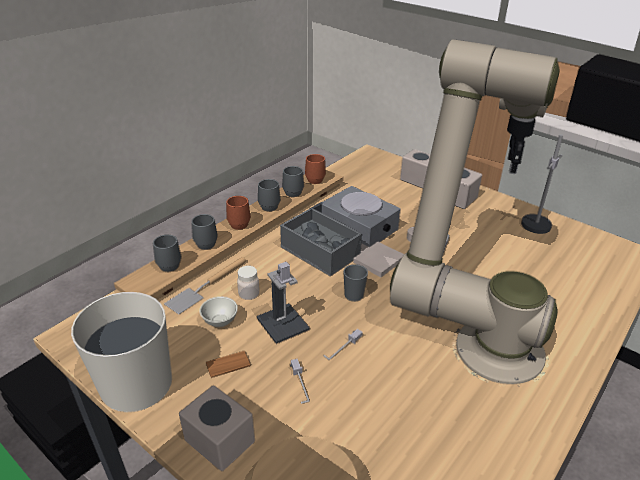

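View pics/top0.png

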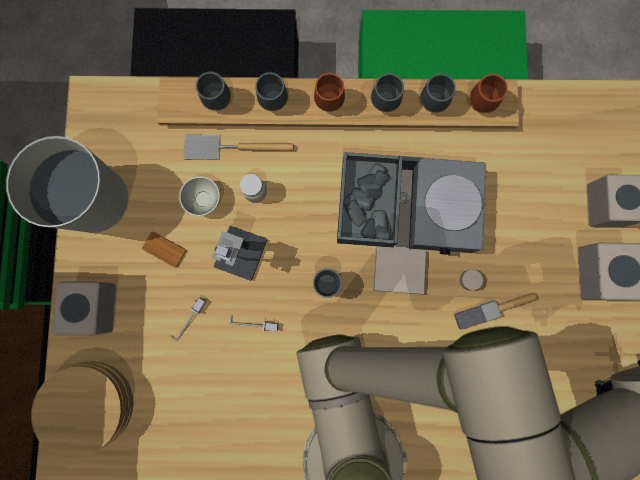

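The top view shows the trough and turntable with the gap at about (405,200), the apron at (400,270), the hanger at (237,250) with the rod, and two look-alike rods lying on the table. I'll enlarge these.

```bash
cat > h.py <<'E'
import numpy as np,cv2
from rig import env,get_image
def cam(d):
    R=cv2.Rodrigues(np.array(d["rvec"]))[0]; t=np.array(d["tvec"]).reshape(3)
    return R,t
def proj(d,P):
    R,t=cam(d); c=np.atleast_2d(P)@R.T+t
    s=c[:,:2]/c[:,2:]; s=s*(1+d["k1"]*(s**2).sum(1,keepdims=True))
    return s*[d["fx"],d["fy"]]+[d["cx"],d["cy"]]
def ray(d,uv):
    R,t=cam(d); K=np.array([[d["fx"],0,d["cx"]],[0,d["fy"],d["cy"]],[0,0,1]])
    s=cv2.undistortPoints(np.array([[uv]],float),K,np.array([d["k1"],0,0,0]))[0,0]
    return -R.T@t, R.T@np.array([s[0],s[1],1])
def atz(d,uv,z):
    o,r=ray(d,uv); return o+r*(z-o[2])/r[2]
def tri(d1,u1,d2,u2):
    o1,r1=ray(d1,u1);o2,r2=ray(d2,u2)
    k=np.linalg.lstsq(np.c_[r1,-r2],o2-o1,rcond=None)[0]
    a=o1+k[0]*r1;b=o2+k[1]*r2
    return (a+b)/2,np.linalg.norm(a-b)
def crop(d,x0,y0,w,h,f,name):
    im=cv2.resize(d["img"][y0:y0+h,x0:x0+w],None,fx=f,fy=f,interpolation=cv2.INTER_CUBIC)
    im=im.copy()
    for i in range(0,w,10): 
        cv2.line(im,(i*f,0),(i*f,6 if i%50 else 14),(255,0,0),1)
        if (x0+i)%20==0: cv2.putText(im,str(x0+i),(i*f,24),0,.4,(255,0,0),1)
    for i in range(0,h,10):
        cv2.line(im,(0,i*f),(6,i*f),(255,0,0),1)
        if (y0+i)%20==0: cv2.putText(im,str(y0+i),(8,i*f+4),0,.4,(255,0,0),1)
    cv2.imwrite(f"pics/{name}.png",cv2.cvtColor(im,cv2.COLOR_RGB2BGR))
E
python3 - <<'E'
from h import *
t=get_image("top");s=get_image("side")
np.savez("p0.npz",top=t,side=s)
crop(t,330,140,160,160,5 if 0 else 4,"bt"); crop(t,195,215,100,70,8,"ht")
crop(s,250,250,70,100,6,"hs"); crop(s,270,175,150,110,5,"bs")
E
ls pics; python3 -c "
import cv2
for n in ('bt','ht','hs','bs'): print(n,cv2.imread(f'pics/{n}.png').shape)"
```

```text
bs.png
bt.png
hs.png
ht.png
side0.png
top0.png
bt (640, 640, 3)
ht (560, 800, 3)
hs (600, 420, 3)
bs (550, 750, 3)
```

View pics/bt.png

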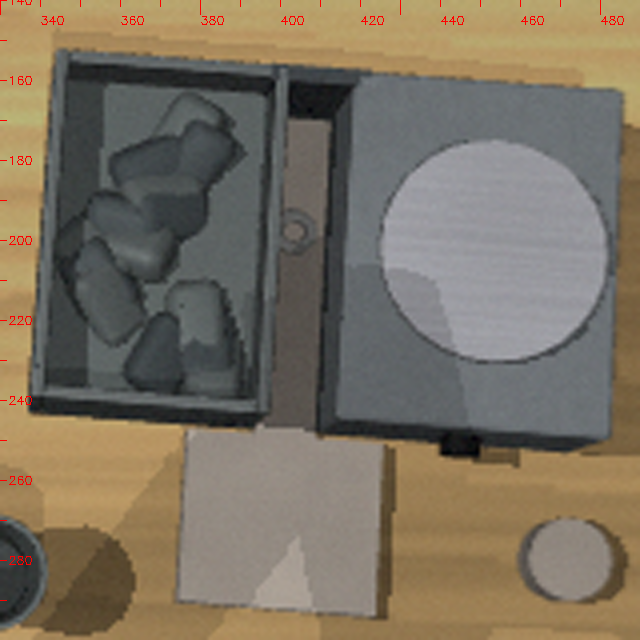

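View pics/ht.png

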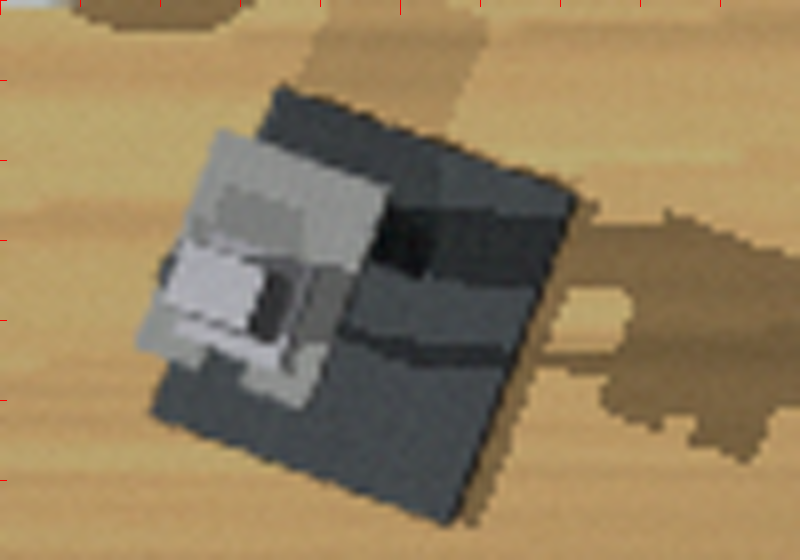

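View pics/hs.png

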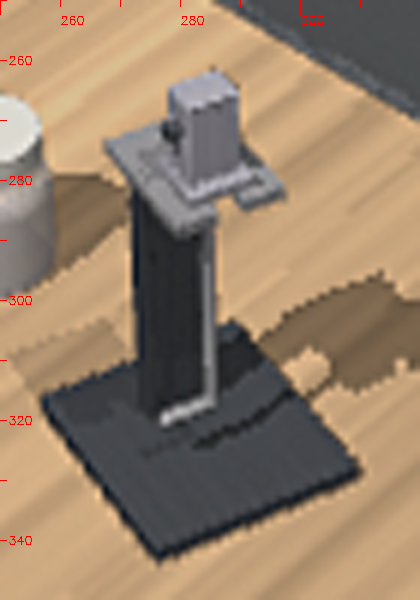

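View pics/bs.png

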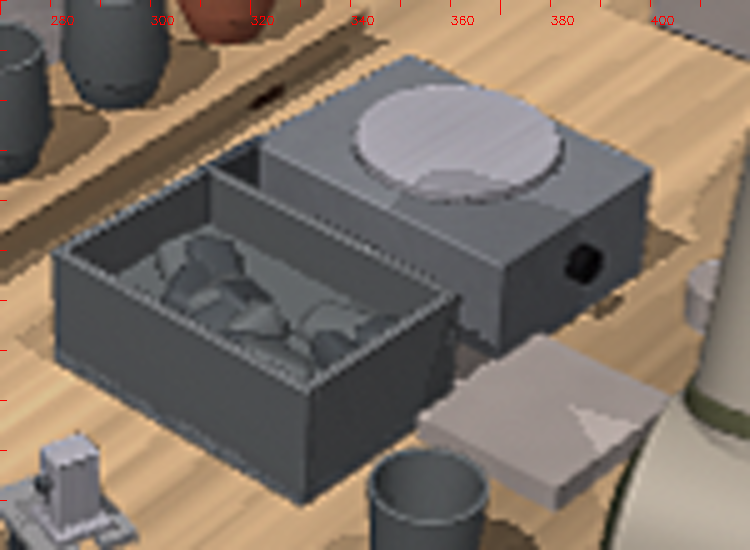

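```bash
cat > fit.py <<'E'
from h import *
from scipy.optimize import least_squares
z=np.load("p0.npz",allow_pickle=True);t=z["top"].item();s=z["side"].item()
def fit(corr,x0):
    def W(p,L): c,n=np.cos(p[2]),np.sin(p[2]); L=np.array(L,float); return np.c_[p[0]+c*L[:,0]-n*L[:,1],p[1]+n*L[:,0]+c*L[:,1],L[:,2]]
    f=lambda p:np.concatenate([(proj(d,W(p,[l]))[0]-uv) for d,l,uv in corr])
    r=least_squares(f,x0,loss="soft_l1"); return r.x,np.round(f(r.x).reshape(-1,2),1)
b=[(t,(.2,.159,.085),(344.5,152.5)),(t,(0,.159,.085),(339,239.5)),(t,(0,.019,.085),(396,242)),(t,(.2,.019,.085),(401.2,156.2)),
(t,(0,-.019,.085),(413.7,243.7)),(t,(.2,-.019,.085),(418.7,158)),(t,(.2,-.179,.085),(485.5,162.5)),(t,(0,-.179,.085),(482.2,249.2)),
(s,(.2,.159,.085),(280.4,225)),(s,(.2,.019,.085),(311.6,208.6)),(s,(0,.019,.085),(362,234)),(s,(0,.159,.085),(331,253)),
(s,(0,-.019,.085),(370,228.6)),(s,(.2,-.019,.085),(322,205)),(s,(.2,-.179,.085),(351.6,186)),(s,(0,-.179,.085),(400,210))]
B,r=fit(b,[.4,-.1,0]); print("bay",B,np.degrees(B[2]));print(r.tolist())
h=[(t,(.07,.05,.012),(229.7,226)),(t,(.07,-.05,.012),(267.2,238.7)),(t,(-.04,-.05,.012),(251.2,280.2)),(t,(-.04,.05,.012),(214,266.5)),
(t,(.042,.025,.165),(222.7,231)),(t,(.042,-.025,.165),(243.7,238.4)),(t,(-.022,-.025,.165),(232.5,266)),(t,(-.022,.025,.165),(212.2,258.5))]
H,r=fit(h,[.4,.2,-.3]);print("hanger",H,np.degrees(H[2]));print(r.tolist())
def wb(p,l): c,n=np.cos(p[2]),np.sin(p[2]); return np.array([p[0]+c*l[0]-n*l[1],p[1]+n*l[0]+c*l[1],l[2]])
def lb(p,w): c,n=np.cos(p[2]),np.sin(p[2]); d=w[:2]-p[:2]; return np.array([c*d[0]+n*d[1],-n*d[0]+c*d[1],w[2]])
E
python3 - <<'E'
from fit import *
# draw overlays
im=t["img"].copy()
print("side preds hanger plate:",[proj(s,wb(H,l))[0].round(1).tolist() for l in [(.042,.025,.165),(.042,-.025,.165),(-.022,-.025,.165),(-.022,.025,.165),(.07,.05,.012),(.07,-.05,.012),(-.04,-.05,.012),(-.04,.05,.012)]])
print("block top corners top",[proj(t,wb(H,l))[0].round(1).tolist() for l in [(.009,.012,.211),(.009,-.012,.211),(-.009,-.012,.211),(-.009,.012,.211)]])
print("side",[proj(s,wb(H,l))[0].round(1).tolist() for l in [(.009,.012,.211),(.009,-.012,.211),(-.009,-.012,.211),(-.009,.012,.211)]])
for L in(.102,.11,.118,.126,.134): print(L,proj(s,wb(H,(0,0,.165-L)))[0],proj(s,wb(H,(0,.026,.165-L)))[0])
print("collar",lb(B,atz(t,(404.2,198),.015+.0)))
for nm,uv in [("farL",(374.5,290)),("farR",(424.5,294)),("nearR",(426,250))]:
  for zz in (.01,.02,.03): print(nm,zz,lb(B,atz(t,uv,zz)).round(4))
E
```

```text
bay [ 0.50846005 -0.10952172 -0.06022819] -3.4508210186694637
[[-1.7, 1.9], [-2.1, -2.0], [1.0, -0.2], [0.5, 2.2], [-0.3, -0.7], [-1.0, 1.5], [0.2, 1.5], [0.6, -1.2], [0.7, 0.8], [1.1, -0.5], [-0.6, -1.1], [-0.7, 0.1], [-0.7, -0.9], [-1.2, -1.5], [0.9, -0.3], [0.3, -2.5]]
hanger [ 0.47199026  0.29067953 -0.33293504] -19.075772367253062
[[-0.1, -0.8], [-0.0, 0.0], [0.2, 0.5], [-0.6, 0.3], [-0.1, -0.2], [0.2, 0.1], [0.8, 0.1], [-0.4, -0.2]]
side preds hanger plate: [[267.7, 273.3], [285.3, 267.0], [298.1, 281.0], [280.0, 287.8], [256.8, 315.5], [289.6, 302.6], [310.4, 327.0], [276.4, 341.2]]
block top corners top [[218.2, 244.6], [228.9, 248.5], [225.8, 256.6], [215.1, 252.7]]
side [[278.1, 264.1], [286.8, 261.0], [290.5, 264.9], [281.7, 268.1]]
0.102 [285.60052012 310.19740417] [276.62043531 313.75817836]
0.11 [285.66892845 312.50343884] [276.72011617 316.06919823]
0.118 [285.73698572 314.79372524] [276.81925952 318.36428414]
0.126 [285.80469379 317.06840185] [276.91786858 320.64357778]
0.134 [285.87205455 319.32760581] [277.01594653 322.9072195 ]
collar [ 0.11969139 -0.00184398  0.015     ]
farL 0.01 [-0.1129  0.0576  0.01  ]
farL 0.02 [-0.1131  0.0586  0.02  ]
farL 0.03 [-0.1134  0.0595  0.03  ]
farR 0.01 [-0.1135 -0.0641  0.01  ]
farR 0.02 [-0.1137 -0.0623  0.02  ]
farR 0.03 [-0.114  -0.0604  0.03  ]
nearR 0.01 [-0.0057 -0.0628  0.01  ]
nearR 0.02 [-0.0068 -0.0609  0.02  ]
nearR 0.03 [-0.0079 -0.059   0.03  ]
```

```bash
python3 - <<'E'
from fit import *
print("campos top",ray(t,(320,240))[0],"side",ray(s,(320,240))[0])
crop(t,370,230,70,70,9,"z1");crop(t,380,145,50,65,9,"z2");crop(s,340,225,80,60,9,"z3")
E
```

```text
bay [ 0.50846005 -0.10952172 -0.06022819] -3.4508210186694637
[[-1.7, 1.9], [-2.1, -2.0], [1.0, -0.2], [0.5, 2.2], [-0.3, -0.7], [-1.0, 1.5], [0.2, 1.5], [0.6, -1.2], [0.7, 0.8], [1.1, -0.5], [-0.6, -1.1], [-0.7, 0.1], [-0.7, -0.9], [-1.2, -1.5], [0.9, -0.3], [0.3, -2.5]]
hanger [ 0.47199026  0.29067953 -0.33293504] -19.075772367253062
[[-0.1, -0.8], [-0.0, 0.0], [0.2, 0.5], [-0.6, 0.3], [-0.1, -0.2], [0.2, 0.1], [0.8, 0.1], [-0.4, -0.2]]
campos top [0.37128348 0.07289021 1.27365117] side [-0.25173696  1.06426756  1.03715526]
```

View pics/z1.png

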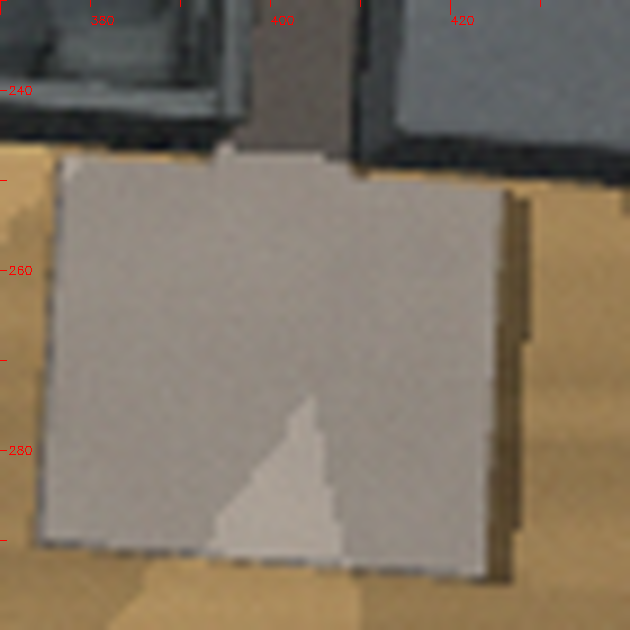

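View pics/z2.png

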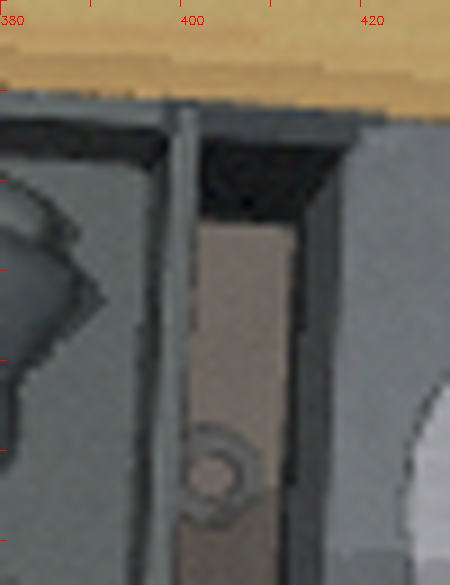

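View pics/z3.png

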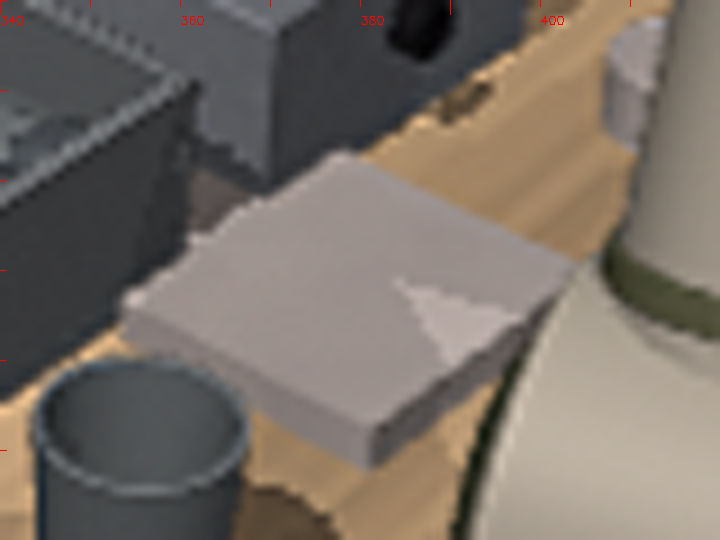

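```bash
python3 - <<'E'
from fit import *
def go(cal):
  best=None
  for xf in (.2,.204,.208,.21,.212):
    bb=[(d,(xf if l[0]>.1 else 0,l[1],l[2]),uv) for d,l,uv in b if cal is None or d is cal]
    bb+=[(t,(.2,.019,.085),(402.2,161.1)),(t,(.2,-.019,.085),(418.3,161.7))] if cal is not s else []
    P,r=fit(bb,[.5,-.1,0]); print(xf,P,np.degrees(P[2]),(r**2).sum().round(1))
    if best is None or (r**2).sum()<best[0]: best=((r**2).sum(),P,r.tolist(),xf)
  print(best); return best[1]
P=go(None);Q=go(t);go(s)
for B in (P,Q):
 print("collar",lb(B,atz(t,(403.4,197.8),.0155)))
 for nm,uv in [("farL",(374.2,290.4)),("farR",(424,294)),("nearR",(426,251)),("nearL",(376.5,247.5)),("facebase",(388,246.8))]:
  print(nm,[lb(B,atz(t,uv,zz)).round(4)[:2].tolist() for zz in (0,.02,.03)])
for n,a,c in [("farL",(374.2,290.4),(381,272.5)),("nearL",(376.5,247.5),(353.8,258.5)),("nearR",(426,251),(378,242))]:
  w,e=tri(t,a,s,c);print(n,lb(P,w),e)
E
```

```text
bay [ 0.50846005 -0.10952172 -0.06022819] -3.4508210186694637
[[-1.7, 1.9], [-2.1, -2.0], [1.0, -0.2], [0.5, 2.2], [-0.3, -0.7], [-1.0, 1.5], [0.2, 1.5], [0.6, -1.2], [0.7, 0.8], [1.1, -0.5], [-0.6, -1.1], [-0.7, 0.1], [-0.7, -0.9], [-1.2, -1.5], [0.9, -0.3], [0.3, -2.5]]
hanger [ 0.47199026  0.29067953 -0.33293504] -19.075772367253062
[[-0.1, -0.8], [-0.0, 0.0], [0.2, 0.5], [-0.6, 0.3], [-0.1, -0.2], [0.2, 0.1], [0.8, 0.1], [-0.4, -0.2]]
0.2 [ 0.50759462 -0.10950276 -0.06231502] -3.5703876884800057 56.9
0.204 [ 0.50662089 -0.10938884 -0.06271672] -3.5934033506088787 35.9
0.208 [ 0.50478521 -0.10912972 -0.06385547] -3.6586490944285943 32.3
0.21 [ 0.50373825 -0.10890522 -0.06523609] -3.7377526986308838 37.5
0.212 [ 0.50281323 -0.10865671 -0.06706859] -3.8427469696909666 47.5
(np.float64(32.32), array([ 0.50478521, -0.10912972, -0.06385547]), [[-1.3, -0.1], [-2.2, -0.7], [0.9, 1.4], [0.8, 0.4], [-0.4, 0.9], [-0.7, -0.3], [0.5, 0.0], [0.5, 0.7], [-0.3, 0.1], [0.2, -1.1], [0.3, -0.6], [0.1, 0.6], [0.3, -0.4], [-2.1, -2.0], [0.2, -0.7], [1.4, -1.9], [-0.4, -1.2], [-0.4, -0.7]], 0.208)
0.2
[... 1317 characters left out ...]
 -0.0594]]
nearL [[-0.0038, 0.0579], [-0.006, 0.0597], [-0.0071, 0.0606]]
facebase [[0.0001, 0.0295], [-0.0021, 0.0317], [-0.0033, 0.0329]]
collar [0.12348059 0.00102736 0.0155    ]
farL [[-0.1102, 0.0578], [-0.1107, 0.0596], [-0.111, 0.0605]]
farR [[-0.1096, -0.0644], [-0.1102, -0.0607], [-0.1105, -0.0588]]
nearR [[-0.0034, -0.0642], [-0.0056, -0.0605], [-0.0067, -0.0586]]
nearL [[-0.0039, 0.0586], [-0.0061, 0.0604], [-0.0072, 0.0613]]
facebase [[0.0, 0.0302], [-0.0022, 0.0325], [-0.0034, 0.0336]]
farL [-0.10976136  0.0592513   0.01939608] 0.002233933566018672
nearL [-0.00540039  0.05934661  0.01551582] 0.00028034696677207776
nearR [-0.00399293 -0.06203398  0.01331218] 0.0014935207267903893
```

```bash
python3 - <<'E'
from fit import *
B=np.array([.5048,-.1095,-.0628])
for a,c in [((400.5,195),(416.9,195)),((397.2,241),(413.7,244)),((402.2,161.1),(418.3,161.7))]:
  print([lb(B,atz(t,u,.085)).round(4)[:2].tolist() for u in (a,c)])
E
```

```text
bay [ 0.50846005 -0.10952172 -0.06022819] -3.4508210186694637
[[-1.7, 1.9], [-2.1, -2.0], [1.0, -0.2], [0.5, 2.2], [-0.3, -0.7], [-1.0, 1.5], [0.2, 1.5], [0.6, -1.2], [0.7, 0.8], [1.1, -0.5], [-0.6, -1.1], [-0.7, 0.1], [-0.7, -0.9], [-1.2, -1.5], [0.9, -0.3], [0.3, -2.5]]
hanger [ 0.47199026  0.29067953 -0.33293504] -19.075772367253062
[[-0.1, -0.8], [-0.0, 0.0], [0.2, 0.5], [-0.6, 0.3], [-0.1, -0.2], [0.2, 0.1], [0.8, 0.1], [-0.4, -0.2]]
[[0.115, 0.0175], [0.1178, -0.0209]]
[[0.0056, 0.019], [0.0015, -0.0195]]
[[0.1971, 0.0181], [0.1984, -0.02]]
```

>>> carry_out --targets '[[[0,0,0,80,0,0,0],[0,0,0,80,0,0,0],[0,232,786,80,0,0,45],[0,232,786,80,0,0,45],[0,232,786,80,0,0,45],[0,232,786,80,0,0,45],[0,232,786,80,0,0,45],[0,232,786,80,0,0,45],[0,232,786,80,0,0,45],[0,232,786,80,0,0,45],[0,232,786,80,0,0,45],[0,232,786,80,0,0,45],[0,232,786,80,0,0,45],[0,232,786,80,0,0,45],[0,232,786,80,0,0,45],[0,232,786,80,0,0,45],[0,232,786,80,0,0,45],[0,232,786,80,0,0,45],[0,232,786,80,0,0,45],[0,232,786,80,0,0,45]]]'

```text
time_s: 1.87
position: [0.4523, 0.2269, 0.3079]
tool_rot: [[-0.327, 0.0, 0.945], [-0.945, -0.0, -0.327], [0.0, -1.0, 0.0]]
ft_force: [0.8, -2.0, 0.2]
grip_width: 0.0854
```

>>> carry_out --targets '[[[0,0,0,0,0,0,0],[0,0,0,0,0,0,0]]]'

```text
time_s: 2.03
position: [0.4523, 0.2261, 0.3071]
tool_rot: [[-0.324, -0.001, 0.946], [-0.946, -0.0, -0.324], [0.001, -1.0, -0.001]]
ft_force: [-0.2, -0.2, 0.1]
grip_width: 0.0856
```

>>> carry_out --targets '[[[0,20,64.5,0,0,0,-0.2],[0,20,64.5,0,0,0,-0.2],[0,20,64.5,0,0,0,-0.2],[0,20,64.5,0,0,0,-0.2],[0,20,64.5,-35,0,0,-0.2],[0,20,64.5,-60,0,0,-0.2],[0,20,64.5,-80,0,0,-0.2],[0,20,64.5,-80,0,0,-0.2],[0,20,64.5,-80,0,0,-0.2]]]'

```text
time_s: 2.78
position: [0.4724, 0.2876, 0.2284]
tool_rot: [[-0.332, -0.001, 0.943], [-0.943, -0.001, -0.332], [0.001, -1.0, -0.0]]
ft_force: [-0.6, -0.1, 0.7]
grip_width: 0.0849
```

```bash
python3 - <<'E'
from h import *
t=get_image("top");s=get_image("side")
crop(t,190,215,90,70,8,"gt"); crop(s,240,215,90,85,7,"gs")
o=env.observe();print(o["position"],o["ft_force"])
E
```

```text
[0.4730797  0.28841273 0.22985686] [-1.0536636   0.03195598 -0.56823083]
```

View pics/gs.png

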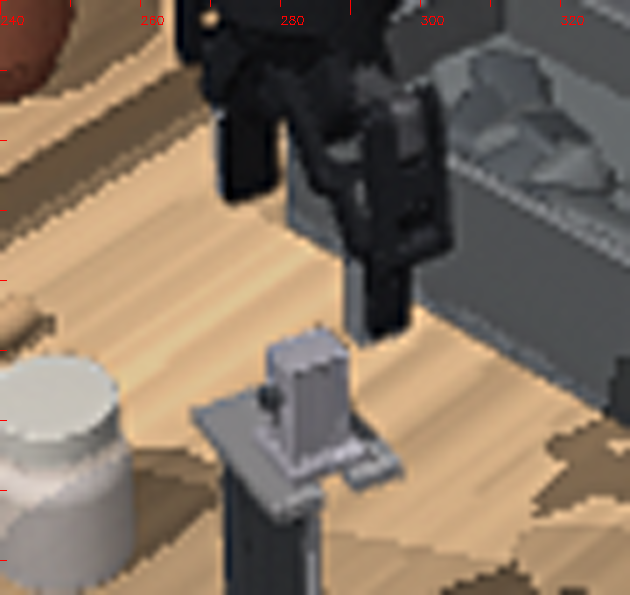

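View pics/gt.png

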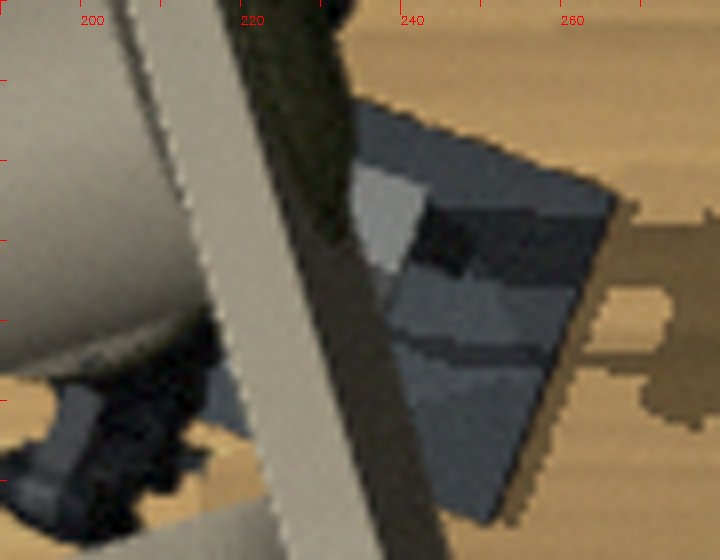

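```bash
cat >> h.py <<'E'
def avg(n=6):
    a=[]
    for i in range(n):
        get_image("side"); o=env.observe(); a.append(np.r_[o["position"],o["ft_force"],o["wrist_torque"]])
    a=np.array(a); print("mean",a.mean(0).round(4),"sd",a.std(0).round(4),"t",o["time_s"],"w",o["grip_width"],"z",o["tool_rot"][:,2].round(4)); return a.mean(0)
E
python3 - <<'E'
from h import *
avg(8)
E
```

```text
mean [ 0.4727  0.2889  0.2289  0.0815 -0.4382  0.1456  0.0043  0.0076 -0.008 ] sd [2.000e-04 1.000e-04 6.000e-04 2.939e-01 5.905e-01 3.885e-01 2.410e-02
 1.120e-02 3.240e-02] t 3.2833 w 0.08550259379154827 z [ 9.438e-01 -3.306e-01  3.000e-04]
```

>>> carry_out --targets '[[[0,-0.7,1.8,-15,0,0,0.2],[0,-0.7,1.8,-30,0,0,0.2],[0,-0.7,1.8,-30,0,0,0.2],[0.3,-0.7,1.8,-30,0,0,0.2],[0.5,-0.7,1.8,-30,0,0,0.2],[0.6,-0.7,1.8,-30,0,0,0.2],[0.7,-0.7,1.8,-30,0,0,0.2],[0.8,-0.7,1.8,-30,0,0,0.2],[1,-0.7,1.8,-30,0,0,0.2],[1,-0.7,1.8,-30,0,0,0.2],[1,-0.7,1.8,-30,0,0,0.2],[1,-0.7,1.8,-30,0,0,0.2],[1,-0.7,1.8,-30,0,0,0.2],[1,-0.7,1.8,-30,0,0,0.2]]]' --squeeze 60

```text
time_s: 4.45
position: [0.4721, 0.2908, 0.1985]
tool_rot: [[-0.328, 0.001, 0.945], [-0.945, 0.0, -0.328], [-0.001, -1.0, 0.001]]
ft_force: [0.6, -0.9, 5.7]
grip_width: 0.0159
```

```bash
python3 - <<'E'
from h import *
avg(4)
E
```

```text
mean [ 0.4721  0.2908  0.1985  0.776  -0.9486  5.6461 -0.1776 -0.1145 -0.0082] sd [0.     0.     0.     0.4072 0.3558 0.3238 0.0086 0.0191 0.0182] t 4.65 w 0.01599797726210175 z [ 0.9448 -0.3276  0.0013]
```

>>> carry_out --targets '[[[1,0,0,4,0,0,0],[1,0,0,10,0,0,0],[1,0,0,10,0,0,0],[1,-14,5,10,0,0,0],[1,-28,10,10,0,0,0],[1,-43,15,10,0,0,0],[1,-57,20,10,0,0,0],[1,-66,23,10,0,0,0],[1,-66,23,30,0,0,0],[1,-66,23,60,0,0,0],[1,-66,23,90,0,0,0],[1,-66,23,90,0,0,0],[1,-66,23,90,0,0,0]]]'

```text
time_s: 5.73
position: [0.4057, 0.3142, 0.289]
tool_rot: [[-0.327, 0.003, 0.945], [-0.945, 0.001, -0.327], [-0.002, -1.0, 0.002]]
ft_force: [-0.1, 0.9, -3.1]
grip_width: 0.0161
```

```bash
python3 - <<'E'
from h import *
avg(5)
s=get_image("side");crop(s,230,190,110,130,5,"l1")
E
```

```text
mean [ 0.4052  0.3137  0.2868  0.1355 -0.1774 -1.7533  0.0063  0.0078 -0.0058] sd [1.000e-04 1.000e-04 4.000e-04 5.607e-01 5.861e-01 6.621e-01 1.960e-02
 1.300e-02 3.180e-02] t 5.9833 w 0.01566002227048215 z [ 0.9449 -0.3275 -0.0018]
```

View pics/l1.png

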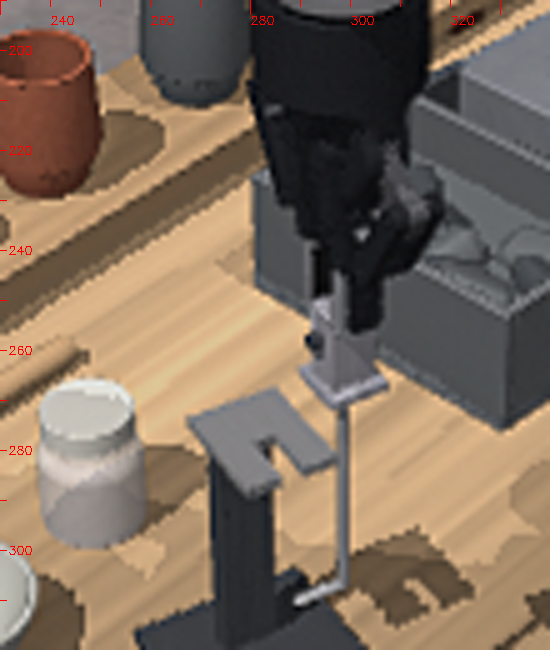

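>>> carry_out --targets '[[[1,0,0,30,0,0,0],[1,0,0,70,0,0,0],[1,0,-30,70,0,0,3],[1,18,-62,70,0,0,6],[1,36,-95,70,0,0,9],[1,54,-128,70,0,0,12],[1,72,-160,70,0,0,15.4],[1,90,-192,70,0,0,15.4],[1,108,-224,70,0,0,15.4],[1,126,-256,70,0,0,15.4],[1,144,-288,70,0,0,15.4],[1,162,-320,70,0,0,15.4],[1,180,-350,60,0,0,15.4],[1,198,-380,50,0,0,15.4],[1,216,-410,40,0,0,15.4],[1,232,-435,30,0,0,15.4],[1,246.5,-445,15,0,0,15.4],[1,246.5,-445,0,0,0,15.4],[1,246.5,-445,0,0,0,15.4]]]'

```text
time_s: 7.62
position: [0.6518, -0.1318, 0.2829]
tool_rot: [[-0.066, -0.008, 0.998], [-0.998, 0.003, -0.066], [-0.003, -1.0, -0.008]]
ft_force: [-0.3, 0.1, -2.4]
grip_width: 0.0158
```

```bash
python3 - <<'E'
from fit import *
m=avg(5)
S=get_image("side");T=get_image("top");crop(S,250,120,150,130,5,"m1");crop(T,360,130,100,110,5,"m2")
# L estimate from previous pic
for L in(.118,.122,.126,.13): print(L,proj(s,[.4052,.3137,.2533-L+.003])[0])
E
```

```text
bay [ 0.50846005 -0.10952172 -0.06022819] -3.4508210186694637
[[-1.7, 1.9], [-2.1, -2.0], [1.0, -0.2], [0.5, 2.2], [-0.3, -0.7], [-1.0, 1.5], [0.2, 1.5], [0.6, -1.2], [0.7, 0.8], [1.1, -0.5], [-0.6, -1.1], [-0.7, 0.1], [-0.7, -0.9], [-1.2, -1.5], [0.9, -0.3], [0.3, -2.5]]
hanger [ 0.47199026  0.29067953 -0.33293504] -19.075772367253062
[[-0.1, -0.8], [-0.0, 0.0], [0.2, 0.5], [-0.6, 0.3], [-0.1, -0.2], [0.2, 0.1], [0.8, 0.1], [-0.4, -0.2]]
mean [ 6.5210e-01 -1.3090e-01  2.8820e-01  4.1470e-01  1.4760e-01 -1.1587e+00
  7.0000e-04  2.1000e-02 -1.0300e-02] sd [2.000e-04 2.000e-04 1.500e-03 4.084e-01 4.122e-01 5.643e-01 2.970e-02
 1.620e-02 6.100e-03] t 7.8667 w 0.01626553315578952 z [ 0.9979 -0.0642  0.0023]
0.118 [299.29146755 304.18762209]
0.122 [299.30325086 305.43424677]
0.126 [299.31501078 306.67632247]
0.13 [299.32674731 307.91387048]
```

View pics/m1.png

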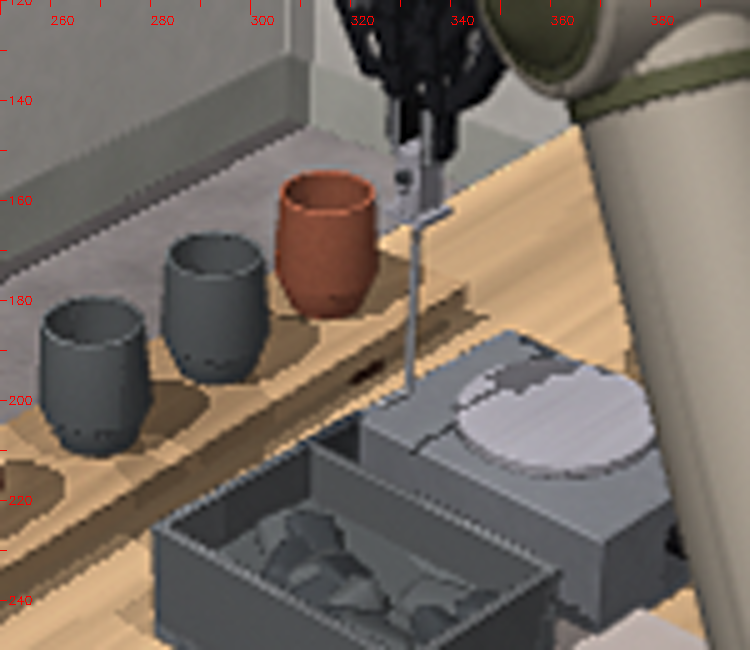

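View pics/m2.png

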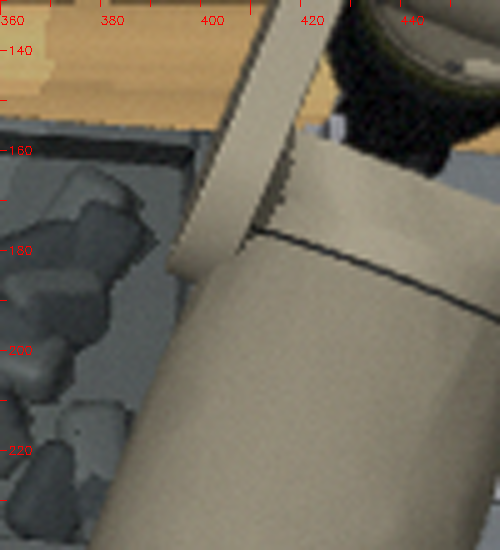

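```bash
python3 - <<'E' | tail -n +5
from fit import *
S=get_image("side");crop(S,310,150,50,60,10,"m3")
for zz in (.2547,.2,.16,.1297): print(zz,proj(S,[.6521,-.1309,zz])[0])
a=np.radians(-3.68);print("tip",proj(S,[.6521-np.sin(a)*.026,-.1309+np.cos(a)*.026,.1297])[0])
E
```

```text
0.2547 [333.86291923 162.84431423]
0.2 [333.33766101 178.85351923]
0.16 [332.96416267 190.20265784]
0.1297 [332.68705132 198.60463294]
tip [327.08827523 201.7336144 ]
```

View pics/m3.png

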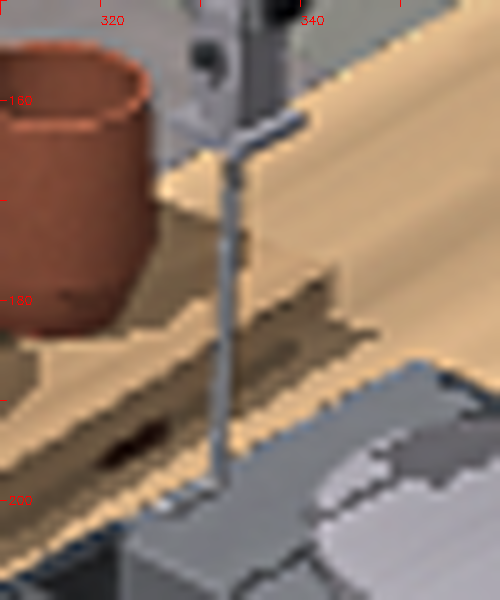

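>>> carry_out --targets '[[[1,0,1.2,-16,0,0,0],[1,0,1.2,-30,0,0,0],[1,0,1.2,-30,0,0,0],[1,0,1.2,-30,0,0,0],[1,0,1.2,-30,0,0,0],[1,0,1.2,-30,0,0,0]]]'

```text
time_s: 8.52
position: [0.6525, -0.1301, 0.2592]
tool_rot: [[-0.065, 0.002, 0.998], [-0.998, -0.001, -0.065], [0.001, -1.0, 0.002]]
ft_force: [-0.6, -0.2, -0.8]
grip_width: 0.0159
```

```bash
python3 - <<'E' | tail -n +5
from fit import *
m=avg(5)
S=get_image("side");crop(S,295,165,60,60,10,"m4")
for l in [(.2,.019,.085),(.208,.019,.085),(.2,-.019,.085),(.208,-.019,.085),(0,.019,.085),(0,-.019,.085)]: print(l,proj(S,wb(np.array([.5048,-.1095,-.0628]),l))[0])
print(proj(S,np.r_[m[:2],m[2]-.0335-.1285]))
E
```

```text
mean [ 0.6524 -0.13    0.2586 -0.0861 -0.0808 -1.1369 -0.0079  0.0063  0.0176] sd [1.000e-04 0.000e+00 3.000e-04 4.681e-01 3.365e-01 3.995e-01 3.250e-02
 2.470e-02 4.060e-02] t 8.7667 w 0.01575032627947675 z [ 9.979e-01 -6.480e-02  5.000e-04]
(0.2, 0.019, 0.085) [313.67536908 208.40205674]
(0.208, 0.019, 0.085) [311.85000055 207.46995197]
(0.2, -0.019, 0.085) [321.75329901 203.88200324]
(0.208, -0.019, 0.085) [319.9314647  202.97245127]
(0, 0.019, 0.085) [362.39087821 233.31035935]
(0, -0.019, 0.085) [370.31678311 228.16716809]
[[332.15020293 207.66916162]]
```

View pics/m4.png

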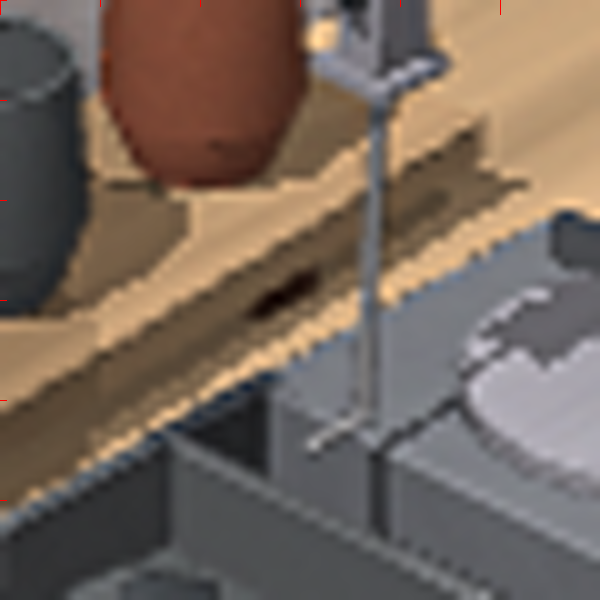

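>>> carry_out --targets '[[[1,0,1.2,0,0,0,0],[1,0,1.2,-8,0,0,0],[1,0,1.2,-16,0,0,0],[1,0,1.2,-24,0,0,0],[1,0,1.2,-30,0,0,0],[1,0,1.2,-30,0,0,0]]]'

```text
time_s: 9.32
position: [0.6517, -0.1286, 0.2257]
tool_rot: [[-0.065, -0.003, 0.998], [-0.998, 0.001, -0.065], [-0.001, -1.0, -0.003]]
ft_force: [-0.1, -0.2, -1.3]
grip_width: 0.0162
```

```bash
python3 - <<'E' | tail -n +5
from fit import *
m=avg(5)
S=get_image("side");crop(S,295,165,60,60,10,"m5")
E
```

```text
mean [ 0.6523 -0.1288  0.2279  0.0291 -0.2397 -1.4195 -0.0134  0.0049  0.0081] sd [2.000e-04 1.000e-04 6.000e-04 1.777e-01 4.241e-01 4.258e-01 2.570e-02
 2.240e-02 4.370e-02] t 9.5667 w 0.015928692303056234 z [ 0.9979 -0.0648  0.001 ]
```

View pics/m5.png

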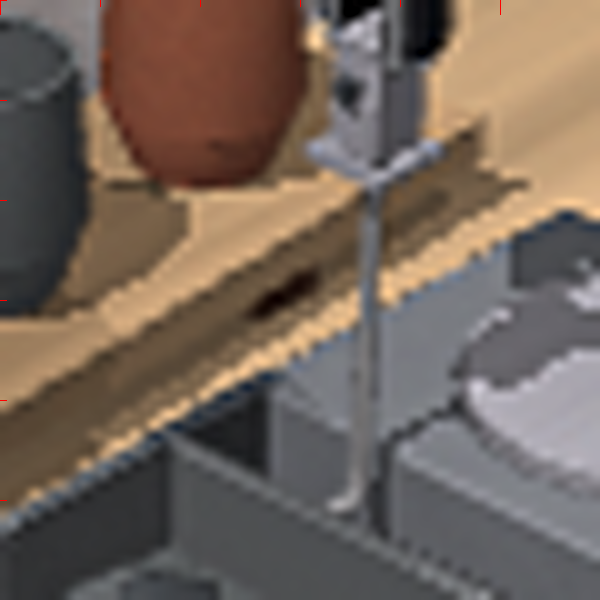

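>>> carry_out --targets '[[[1,0,0,-8,0,0,0],[1,0,0,-16,0,0,0],[1,0,0,-24,0,0,0],[1,0,0,-32,0,0,0],[1,0,0,-40,0,0,0],[1,0,0,-40,0,0,0],[1,0,0,-40,0,0,0]]]'

```text
time_s: 10.2
position: [0.6521, -0.1287, 0.1873]
tool_rot: [[-0.065, -0.001, 0.998], [-0.998, 0.0, -0.065], [-0.0, -1.0, -0.001]]
ft_force: [0.1, -0.4, -0.8]
grip_width: 0.0159
```

```bash
python3 - <<'E' 
from h import *
m=avg(8)
E
```

```text
mean [ 6.5240e-01 -1.2880e-01  1.8830e-01 -1.2530e-01 -8.5100e-02 -1.3313e+00
  1.6100e-02  4.9000e-03  1.2000e-03] sd [1.000e-04 0.000e+00 2.000e-04 3.255e-01 3.814e-01 4.932e-01 1.830e-02
 2.580e-02 3.090e-02] t 10.6 w 0.015572194682506167 z [ 9.979e-01 -6.480e-02  4.000e-04]
```

>>> carry_out --targets '[[[1,0,0,-4,0,0,0],[1,0,0,-7,0,0,0],[1,0,0,-9,0,0,0],[1,0,0,-10,0,0,0],[1,0,0,-10,0,0,0],[1,0,0,-10,0,0,0]]]'

```text
time_s: 11.1
position: [0.6522, -0.1288, 0.1779]
tool_rot: [[-0.065, -0.0, 0.998], [-0.998, 0.0, -0.065], [-0.0, -1.0, -0.0]]
ft_force: [0.7, -0.6, -0.4]
grip_width: 0.0159
```

```bash
python3 - <<'E' 
from h import *
m=avg(6)
E
```

```text
mean [ 6.5230e-01 -1.2880e-01  1.7810e-01 -1.6820e-01 -1.6820e-01 -1.0381e+00
 -9.0000e-04 -2.5000e-03  1.0700e-02] sd [0.     0.     0.     0.1815 0.2891 0.4213 0.0164 0.0462 0.0365] t 11.4 w 0.015989728327235078 z [ 9.979e-01 -6.480e-02  1.000e-04]
```

>>> carry_out --targets '[[[1,0,0,-1,0,0,0],[1,0,0,-1.5,0,0,0],[1,0,0,-1.5,0,0,0]]]'

```text
time_s: 11.65
position: [0.6522, -0.1288, 0.1763]
tool_rot: [[-0.065, -0.0, 0.998], [-0.998, 0.0, -0.065], [-0.0, -1.0, -0.0]]
ft_force: [0.5, -0.2, -1.3]
grip_width: 0.016
```

>>> carry_out --targets '[[[1,0,0,-0.5,0,0,0],[1,0,0,-1,0,0,0],[1,0,0,-1,0,0,0]]]'

```text
time_s: 11.9
position: [0.6522, -0.1288, 0.1753]
tool_rot: [[-0.065, -0.0, 0.998], [-0.998, 0.0, -0.065], [-0.0, -1.0, -0.0]]
ft_force: [0.3, -1.0, -1.6]
grip_width: 0.016
```

>>> carry_out --targets '[[[1,0,0,-0.5,0,0,0],[1,0,0,-1,0,0,0],[1,0,0,-1,0,0,0]]]'

```text
time_s: 12.15
position: [0.6522, -0.1288, 0.1743]
tool_rot: [[-0.065, -0.0, 0.998], [-0.998, 0.0, -0.065], [-0.0, -1.0, -0.0]]
ft_force: [-0.3, 0.3, -1.3]
grip_width: 0.016
```

>>> carry_out --targets '[[[1,0,0,-0.5,0,0,0],[1,0,0,-0.8,0,0,0],[1,0,0,-0.8,0,0,0]]]'

```text
time_s: 12.4
position: [0.6522, -0.1288, 0.1736]
tool_rot: [[-0.065, -0.0, 0.998], [-0.998, 0.0, -0.065], [-0.0, -1.0, -0.0]]
ft_force: [0.1, 0.5, -0.9]
grip_width: 0.0161
```

>>> carry_out --targets '[[[1,0,0,-0.4,0,0,0],[1,0,0,-0.8,0,0,0],[1,0,0,-0.8,0,0,0]]]'

```text
time_s: 12.65
position: [0.6522, -0.1288, 0.1727]
tool_rot: [[-0.065, -0.0, 0.998], [-0.998, 0.0, -0.065], [-0.0, -1.0, -0.0]]
ft_force: [-0.4, 0.5, -0.7]
grip_width: 0.016
```

>>> carry_out --targets '[[[1,0,0,-0.4,0,0,0],[1,0,0,-0.7,0,0,0],[1,0,0,-0.7,0,0,0]]]'

```text
time_s: 12.9
position: [0.6522, -0.1288, 0.172]
tool_rot: [[-0.065, -0.0, 0.998], [-0.998, 0.0, -0.065], [-0.0, -1.0, -0.0]]
ft_force: [0.1, -0.7, -0.6]
grip_width: 0.0156
```

>>> carry_out --targets '[[[1,0,0,-0.5,0,0,0],[1,0,0,-0.5,0,0,0],[1,0,0,-0.5,0,0,0]]]'

```text
time_s: 13.15
position: [0.6523, -0.1288, 0.1717]
tool_rot: [[-0.065, 0.0, 0.998], [-0.998, -0.0, -0.065], [0.0, -1.0, 0.0]]
ft_force: [-0.4, 0.6, -0.4]
grip_width: 0.0158
```

```bash
python3 - <<'E' 
from h import *
m=avg(6)
E
```

```text
mean [ 0.6523 -0.1288  0.1717 -0.1034  0.1832 -0.5543 -0.0188  0.0096  0.0165] sd [0.     0.     0.     0.3796 0.641  0.5955 0.0345 0.0293 0.0405] t 13.45 w 0.015908975287928177 z [ 9.979e-01 -6.480e-02  1.000e-04]
```

>>> carry_out --targets '[[[1,0,0,-0.6,0,0,0],[1,0,0,-0.6,0,0,0],[1,0,0,-0.6,0,0,0]]]'

```text
time_s: 13.7
position: [0.6523, -0.1288, 0.1713]
tool_rot: [[-0.065, 0.0, 0.998], [-0.998, -0.0, -0.065], [0.0, -1.0, 0.0]]
ft_force: [0.4, 0.7, 1.6]
grip_width: 0.0165
```

```bash
python3 - <<'E' 
from h import *
m=avg(6)
E
```

```text
mean [ 0.6523 -0.1288  0.1712 -0.3693 -0.0898  1.2409 -0.0061  0.0042 -0.0031] sd [0.     0.     0.     0.496  0.6623 0.7312 0.0336 0.0348 0.0278] t 14.0 w 0.016198097955192867 z [ 9.979e-01 -6.480e-02  3.000e-04]
```

>>> carry_out --targets '[[[1,0,0,1.4,0,0,0],[1,-3,0.2,1.5,0,0,0],[1,-6,0.4,1.6,0,0,0],[1,-9,0.6,1.6,0,0,0],[1,-12,0.8,1.7,0,0,0],[1,-15,0.9,1.8,0,0,0],[1,-18,1.1,1.9,0,0,0],[1,-21,1.3,2,0,0,0],[1,-24,1.5,2.1,0,0,0],[1,-27,1.7,2.1,0,0,0],[1,-30,1.9,2.2,0,0,0],[1,-30,1.9,2.2,0,0,0]]]'

```text
time_s: 15.0
position: [0.6217, -0.1268, 0.1734]
tool_rot: [[-0.065, -0.0, 0.998], [-0.998, 0.0, -0.065], [-0.0, -1.0, -0.0]]
ft_force: [-1.3, -0.0, -1.4]
grip_width: 0.0164
```

```bash
python3 - <<'E' 
from h import *
m=avg(6)
crop(get_image("side"),290,165,100,110,6,"r1");crop(get_image("top"),360,130,90,170,4,"r1t")
E
```

```text
mean [ 0.6222 -0.1269  0.1732  0.241   0.0533 -1.3573  0.0032 -0.0043  0.0142] sd [1.000e-04 0.000e+00 1.000e-04 6.828e-01 2.443e-01 3.951e-01 3.460e-02
 1.870e-02 1.760e-02] t 15.3 w 0.015881623685316062 z [ 0.9979 -0.0647 -0.    ]
```

View pics/r1t.png

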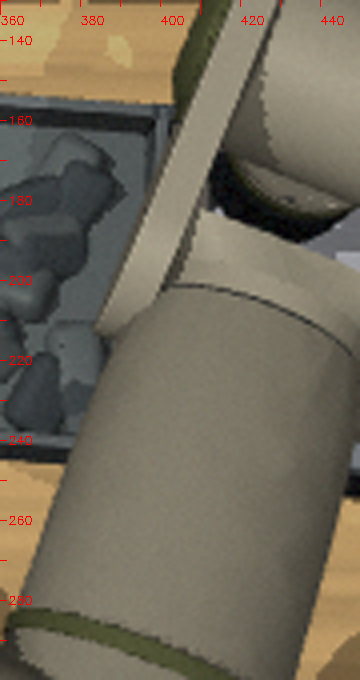

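View pics/r1.png

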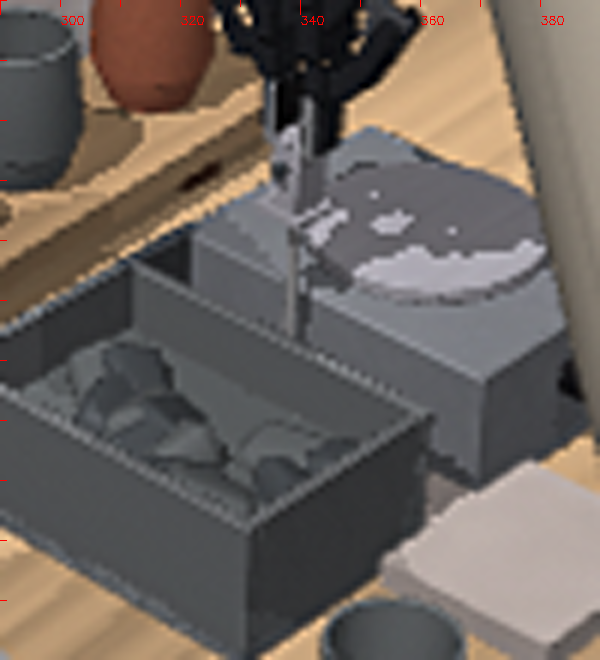

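>>> carry_out --targets '[[[1,0,0,-0.5,0,0,0],[1,0,0,-0.8,0,0,0],[1,0,0,-0.8,0,0,0]]]'

```text
time_s: 15.65
position: [0.6223, -0.1269, 0.1725]
tool_rot: [[-0.065, 0.0, 0.998], [-0.998, -0.0, -0.065], [0.0, -1.0, 0.0]]
ft_force: [-0.1, 0.3, -0.3]
grip_width: 0.0159
```

```bash
python3 - <<'E' 
from h import *
m=avg(6)
E
```

```text
mean [ 0.6223 -0.1269  0.1725  0.0709 -0.1829 -0.6092  0.0091 -0.013   0.0089] sd [0.     0.     0.     0.3058 0.4416 0.3945 0.0197 0.0393 0.0252] t 15.95 w 0.015772815734365744 z [ 9.979e-01 -6.480e-02  2.000e-04]
```

>>> carry_out --targets '[[[1,0,0,0.8,0,0,0],[1,-3,0.2,0.9,0,0,0],[1,-6,0.4,1,0,0,0],[1,-9,0.6,1.1,0,0,0],[1,-12,0.8,1.2,0,0,0],[1,-15,1,1.3,0,0,0],[1,-18,1.1,1.4,0,0,0],[1,-21,1.3,1.5,0,0,0],[1,-24,1.5,1.5,0,0,0],[1,-27,1.7,1.6,0,0,0],[1,-30,1.9,1.7,0,0,0],[1,-33,2.1,1.8,0,0,0],[1,-36,2.3,1.9,0,0,0],[1,-39,2.5,2,0,0,0],[1,-42,2.7,2.1,0,0,0],[1,-45,2.9,2.2,0,0,0],[1,-48,3.1,2.3,0,0,0],[1,-51,3.3,2.4,0,0,0],[1,-54,3.4,2.5,0,0,0],[1,-54,3.4,2.5,0,0,0]]]'

```text
time_s: 17.62
position: [0.5677, -0.1234, 0.175]
tool_rot: [[-0.065, -0.0, 0.998], [-0.998, 0.0, -0.065], [-0.0, -1.0, -0.0]]
ft_force: [0.1, 0.7, -1.3]
grip_width: 0.0165
```

>>> carry_out --targets '[[[1,0,0,-0.5,0,0,0],[1,0,0,-0.8,0,0,0],[1,0,0,-0.8,0,0,0]]]'

```text
time_s: 17.87
position: [0.5683, -0.1235, 0.1741]
tool_rot: [[-0.065, 0.0, 0.998], [-0.998, -0.0, -0.065], [0.0, -1.0, 0.0]]
ft_force: [-0.6, -0.1, -0.8]
grip_width: 0.016
```

```bash
python3 - <<'E' 
from h import *
m=avg(6)
crop(get_image("side"),290,165,100,110,6,"r2");crop(get_image("top"),360,130,90,170,4,"r2t")
E
```

```text
mean [ 0.5683 -0.1235  0.1741  0.083  -0.1293 -0.7245 -0.0269  0.0103 -0.0166] sd [0.     0.     0.     0.2745 0.4433 0.3011 0.0199 0.0383 0.0315] t 18.1667 w 0.01605444553331234 z [ 9.979e-01 -6.480e-02  1.000e-04]
```

View pics/r2.png

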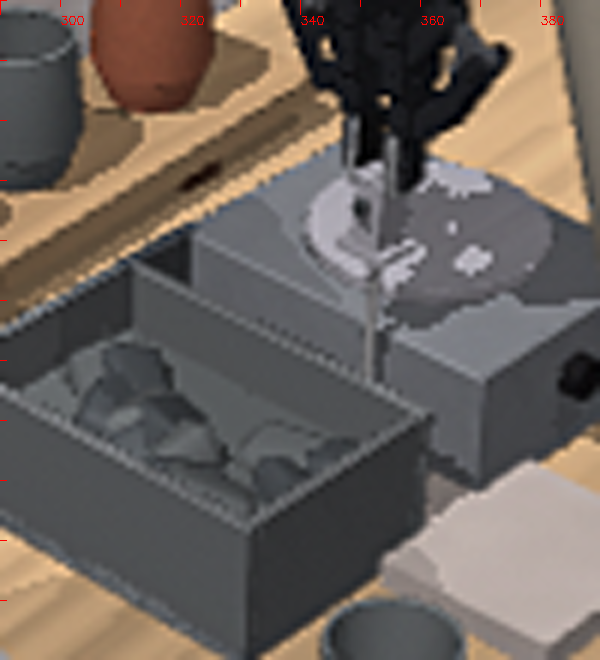

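>>> carry_out --targets '[[[1,0,0,0.8,0,0,0],[1,-3,0.2,0.9,0,0,0],[1,-6,0.4,1,0,0,0],[1,-9,0.6,1.1,0,0,0],[1,-12,0.8,1.2,0,0,0],[1,-15,1,1.3,0,0,0],[1,-18,1.1,1.4,0,0,0],[1,-21,1.3,1.4,0,0,0],[1,-24,1.5,1.5,0,0,0],[1,-27,1.7,1.6,0,0,0],[1,-30,1.9,1.7,0,0,0],[1,-33,2.1,1.8,0,0,0],[1,-36,2.3,1.9,0,0,0],[1,-39,2.5,2,0,0,0],[1,-42,2.7,2.1,0,0,0],[1,-45,2.9,2.1,0,0,0],[1,-48,3.1,2.2,0,0,0],[1,-51,3.3,2.3,0,0,0],[1,-54,3.4,2.4,0,0,0],[1,-54,3.4,2.4,0,0,0]]]'

```text
time_s: 19.93
position: [0.5137, -0.12, 0.1766]
tool_rot: [[-0.065, -0.0, 0.998], [-0.998, 0.0, -0.065], [0.0, -1.0, -0.0]]
ft_force: [-0.4, 0.2, -0.9]
grip_width: 0.016
```

>>> carry_out --targets '[[[1,0,0,-0.5,0,0,0],[1,0,0,-0.8,0,0,0],[1,0,0,-0.8,0,0,0]]]'

```text
time_s: 20.18
position: [0.5143, -0.1201, 0.1757]
tool_rot: [[-0.065, -0.0, 0.998], [-0.998, -0.0, -0.065], [0.0, -1.0, -0.0]]
ft_force: [-0.2, -0.1, -0.9]
grip_width: 0.0162
```

```bash
python3 - <<'E' 
from h import *
m=avg(6)
crop(get_image("side"),320,185,100,110,6,"r3");crop(get_image("top"),360,130,90,170,4,"r3t")
E
```

```text
mean [ 0.5143 -0.1201  0.1757 -0.1917 -0.5353 -0.6698 -0.0227  0.0266 -0.0086] sd [0.     0.     0.     0.5109 0.5375 0.3503 0.0247 0.0331 0.0346] t 20.4833 w 0.01610643725623145 z [ 0.9979 -0.0648  0.    ]
```

View pics/r3.png

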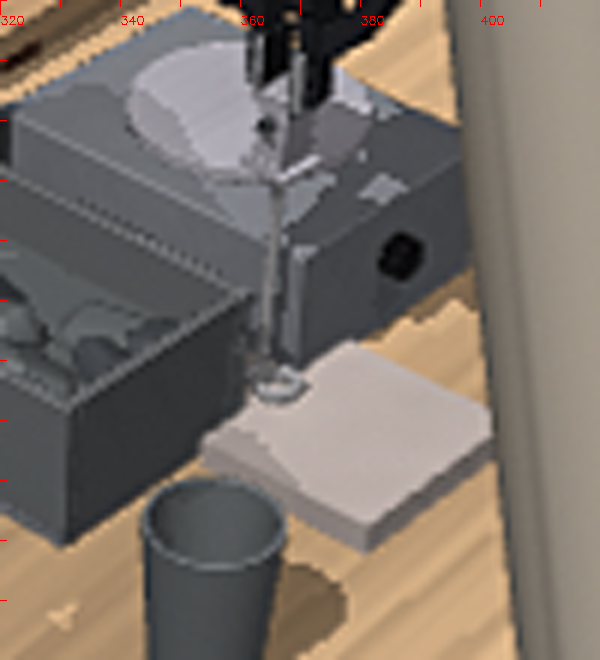

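>>> carry_out --targets '[[[1,0,0,0.8,0,0,0],[1,-3,0.2,0.9,0,0,0],[1,-6,0.4,1,0,0,0],[1,-9,0.6,1.1,0,0,0],[1,-12,0.8,1.2,0,0,0],[1,-15,1,1.3,0,0,0],[1,-18,1.1,1.4,0,0,0],[1,-21,1.3,1.4,0,0,0],[1,-24,1.5,1.5,0,0,0],[1,-27,1.7,1.6,0,0,0],[1,-30,1.9,1.7,0,0,0],[1,-33,2.1,1.8,0,0,0],[1,-36,2.3,1.9,0,0,0],[1,-38,2.4,2,0,0,0],[1,-38,2.4,2,0,0,0],[1,-38,2.4,2,0,0,0]]]'

```text
time_s: 21.92
position: [0.4762, -0.1177, 0.1778]
tool_rot: [[-0.065, 0.0, 0.998], [-0.998, -0.0, -0.065], [0.0, -1.0, 0.0]]
ft_force: [0.2, -0.4, -0.8]
grip_width: 0.0158
```

```bash
python3 - <<'E' | tail -n +5
from fit import *
m=avg(4)
S=get_image("side");crop(S,330,215,90,70,8,"r4")
B=np.array([.5048,-.1095,-.0628]); print(lb(B,m[:3]))
E
```

```text
mean [ 4.7630e-01 -1.1770e-01  1.7770e-01  3.6100e-02 -2.2340e-01 -1.2891e+00
  6.3000e-03  7.0000e-04  1.3400e-02] sd [0.     0.     0.     0.6199 0.3609 0.4271 0.0148 0.0168 0.0162] t 22.1167 w 0.016273766968963984 z [ 0.9979 -0.0647 -0.    ]
[-0.02792387 -0.009973    0.17770297]
```

View pics/r4.png

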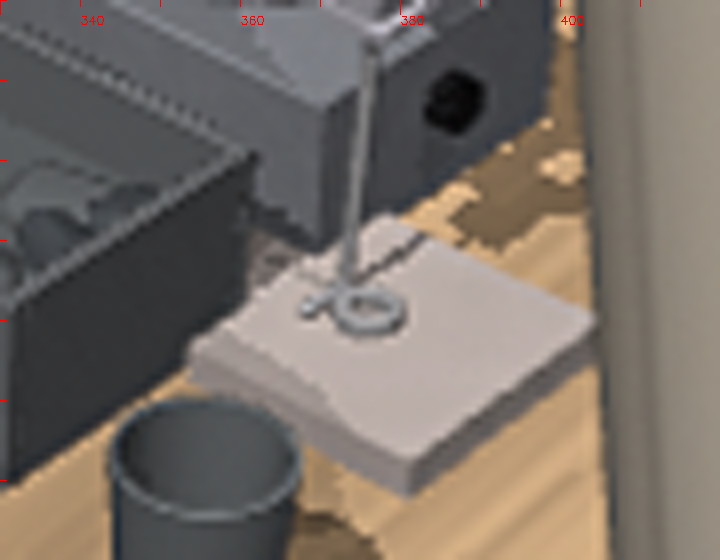

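```bash
python3 - <<'E' | tail -n +5
from fit import *
B=np.array([.5048,-.1095,-.0628]); print(lb(B,atz(s,(375.8,253.1),.0195)))
E
```

```text
[-0.03947537 -0.0034125   0.0195    ]
```

>>> carry_out --targets '[[[1,4,0,0,0,0,0],[1,4,0,5,0,0,0],[1,4,0,20,0,0,0],[1,4,0,50,0,0,0],[1,4,0,80,0,0,0],[1,4,0,110,0,0,0],[1,4,0,140,0,0,0],[1,4,0,172,0,0,0]]]'

```text
time_s: 22.83
position: [0.4799, -0.1174, 0.3515]
tool_rot: [[-0.065, -0.0, 0.998], [-0.998, 0.0, -0.065], [-0.0, -1.0, -0.0]]
ft_force: [0.0, -0.7, -1.9]
grip_width: 0.0163
```

>>> carry_out --targets '[[[1,-5,25,0,0,0,-1],[1,-10,52,0,0,0,-2],[1,-15,80,0,0,0,-3],[1,-20,108,0,0,0,-4],[1,-25,136,0,0,0,-5],[1,-30,164,0,0,0,-6],[1,-35,192,0,0,0,-7],[1,-40,220,0,0,0,-8],[1,-45,248,0,0,0,-9],[1,-50,276,0,0,0,-10],[1,-55,304,0,0,0,-11],[1,-60,332,0,0,0,-12],[1,-65,360,0,0,0,-13],[1,-70,388,0,0,0,-14],[1,-74,410,0,0,0,-15],[1,-75,425,0,0,0,-15.4],[1,-75,431.5,0,0,0,-15.4],[1,-75,431.5,0,0,0,-15.4],[1,-75,431.5,0,0,0,-15.4]]]'

```text
time_s: 24.42
position: [0.4054, 0.3134, 0.3498]
tool_rot: [[-0.327, -0.0, 0.945], [-0.945, -0.0, -0.327], [0.0, -1.0, 0.0]]
ft_force: [0.5, -0.4, -1.6]
grip_width: 0.016
```

```bash
python3 - <<'E'
from h import *
m=avg(6)
S=get_image("side");T=get_image("top");crop(T,360,225,80,75,8,"e1");crop(S,230,150,110,180,3,"e2")
E
```

```text
mean [ 0.4055  0.3131  0.3499 -0.1131 -0.2545 -1.4464 -0.0021 -0.0164 -0.0079] sd [0.000e+00 1.000e-04 0.000e+00 4.333e-01 5.341e-01 7.165e-01 3.350e-02
 2.140e-02 3.090e-02] t 24.7167 w 0.01620907361789887 z [ 9.446e-01 -3.283e-01  2.000e-04]
```

View pics/e1.png

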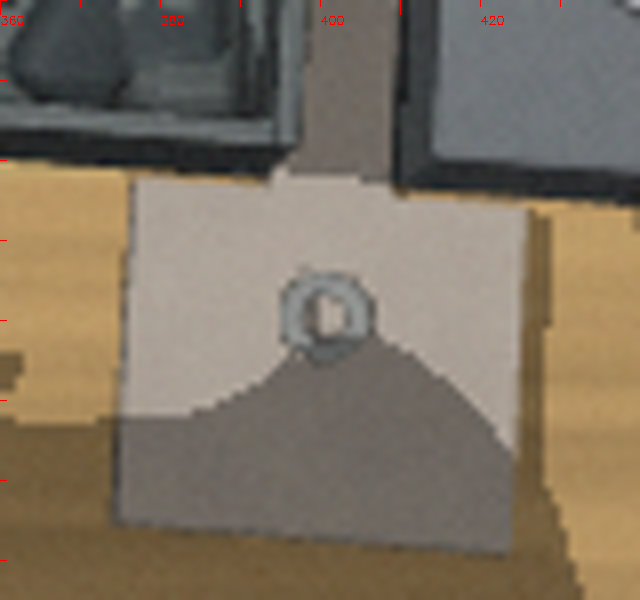

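View pics/e2.png

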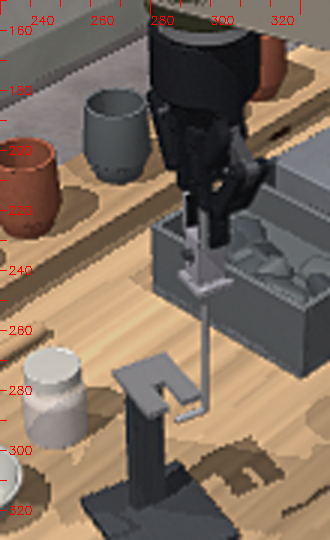

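>>> carry_out --targets '[[[1,0,0.6,-25,0,0,0],[1,0,0.6,-50,0,0,0],[1,0,0.6,-75,0,0,0],[1,0,0.6,-100,0,0,0],[1,0,0.6,-125,0,0,0],[1,0,0.6,-139,0,0,0],[1,0,0.6,-139,0,0,0],[1,0,0.6,-139,0,0,0],[1,0,0.6,-139,0,0,0]]]'

```text
time_s: 25.57
position: [0.4058, 0.3146, 0.212]
tool_rot: [[-0.328, 0.002, 0.945], [-0.945, 0.001, -0.328], [-0.002, -1.0, 0.002]]
ft_force: [0.2, 0.9, -1.6]
grip_width: 0.0162
```

```bash
python3 - <<'E'
from h import *
m=avg(5)
S=get_image("side");crop(S,240,230,90,110,6,"e3")
E
```

```text
mean [ 0.4056  0.3146  0.2118  0.1002 -0.2492 -1.7932  0.0139 -0.0028 -0.002 ] sd [2.000e-04 1.000e-04 3.000e-04 3.416e-01 3.799e-01 4.413e-01 2.460e-02
 2.720e-02 1.110e-02] t 25.8167 w 0.015757175304190154 z [ 0.9449 -0.3274  0.001 ]
```

View pics/e3.png

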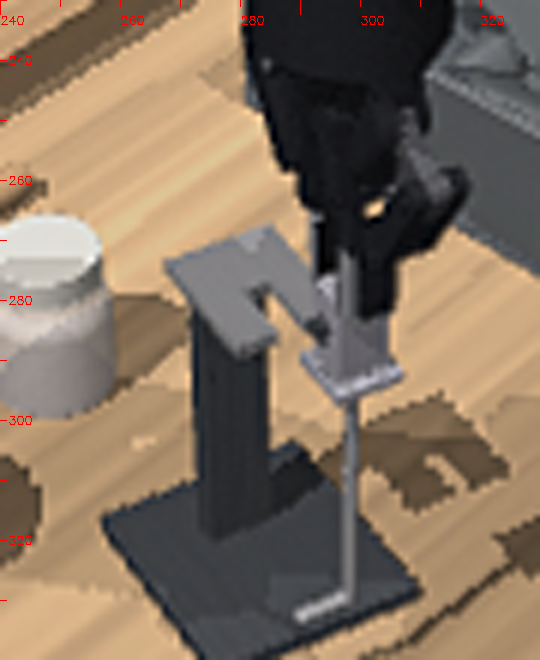

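>>> carry_out --targets '[[[1,8.3,-3.6,-3,0,0,0],[1,16.6,-6.5,-5,0,0,0],[1,25,-9.4,-5,0,0,0],[1,33.3,-12.3,-5,0,0,0],[1,41.6,-15.2,-5,0,0,0],[1,50,-18.1,-5,0,0,0],[1,58.3,-21,-5,0,0,0],[1,66.5,-23.8,-5,0,0,0],[1,66.5,-23.8,-5,0,0,0],[1,66.5,-23.8,-5,0,0,0]]]'

```text
time_s: 26.7
position: [0.472, 0.2904, 0.2055]
tool_rot: [[-0.328, -0.0, 0.945], [-0.945, -0.0, -0.328], [0.0, -1.0, -0.0]]
ft_force: [-0.8, -0.5, -1.3]
grip_width: 0.0161
```

```bash
python3 - <<'E'
from h import *
m=avg(5)
S=get_image("side");crop(S,240,230,80,100,6,"e4")
E
```

```text
mean [ 0.4714  0.2908  0.2058 -0.2149 -0.0571 -1.0945  0.0112  0.0037 -0.0093] sd [1.000e-04 1.000e-04 1.000e-04 2.891e-01 3.238e-01 2.600e-01 2.400e-02
 1.540e-02 2.760e-02] t 26.95 w 0.015852478911083445 z [ 0.945 -0.327  0.   ]
```

View pics/e4.png

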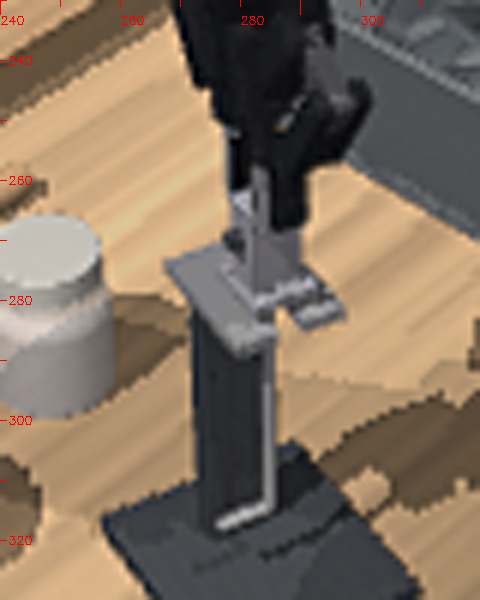

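Seated over the slot with no side force; lowering onto the plate.

>>> carry_out --targets '[[[1,0.7,0,-2,0,0,0],[1,0.7,0,-4,0,0,0],[1,0.7,0,-6,0,0,0],[1,0.7,0,-7,0,0,0],[1,0.7,0,-7,0,0,0],[1,0.7,0,-7,0,0,0]]]'

```text
time_s: 27.5
position: [0.4724, 0.2906, 0.1987]
tool_rot: [[-0.327, -0.0, 0.945], [-0.945, -0.0, -0.327], [0.0, -1.0, -0.0]]
ft_force: [-0.2, -0.3, -0.5]
grip_width: 0.0159
```

```bash
python3 - <<'E'
from h import *
m=avg(5)
E
```

```text
mean [ 0.4724  0.2906  0.1987  0.1735  0.0203 -1.3425 -0.019  -0.0081  0.004 ] sd [0.     0.     0.     0.3914 0.2328 0.5154 0.0312 0.0253 0.0457] t 27.75 w 0.016024986456458157 z [ 9.449e-01 -3.274e-01 -1.000e-04]
```

>>> carry_out --targets '[[[1,0,0,-0.5,0,0,0],[1,0,0,-1,0,0,0],[1,0,0,-1,0,0,0]]]'

```text
time_s: 28.0
position: [0.4726, 0.2906, 0.1985]
tool_rot: [[-0.327, 0.001, 0.945], [-0.945, 0.0, -0.327], [-0.001, -1.0, 0.001]]
ft_force: [-1.4, -1.5, 4.1]
grip_width: 0.0165
```

```bash
python3 - <<'E'
from h import *
m=avg(4)
E
```

```text
mean [ 0.4726  0.2906  0.1985 -0.9196 -0.6773  5.4992 -0.1478  0.344   0.0276] sd [0.     0.     0.     0.2146 0.217  0.0454 0.0154 0.0161 0.0423] t 28.2 w 0.016003710313045236 z [ 0.9449 -0.3274  0.0011]
```

>>> carry_out --targets '[[[0.7,0,0,0.6,0,0,0],[0.5,0,0,0.6,0,0,0],[0.2,0,0,0.6,0,0,0],[0,0,0,0.6,0,0,0],[0,0,0,0.6,0,0,0],[0,0,0,0.6,0,0,0],[0,0,0,0.6,0,0,0],[0,0,0,0.6,0,0,0]]]' --squeeze 20

```text
time_s: 28.87
position: [0.4724, 0.2906, 0.1983]
tool_rot: [[-0.327, -0.0, 0.945], [-0.945, -0.0, -0.327], [0.0, -1.0, -0.0]]
ft_force: [0.3, 0.1, 0.2]
grip_width: 0.0853
```

```bash
python3 - <<'E'
from h import *
m=avg(3)
S=get_image("side");crop(S,240,230,80,100,6,"f1")
E
```

```text
mean [0.4724 0.2906 0.1983 0.3424 0.1981 0.1708 0.0255 0.0178 0.023 ] sd [0.     0.     0.     0.2307 0.7155 0.2334 0.0368 0.0064 0.0095] t 29.0167 w 0.0855260728763807 z [ 0.9449 -0.3274 -0.    ]
```

View pics/f1.png

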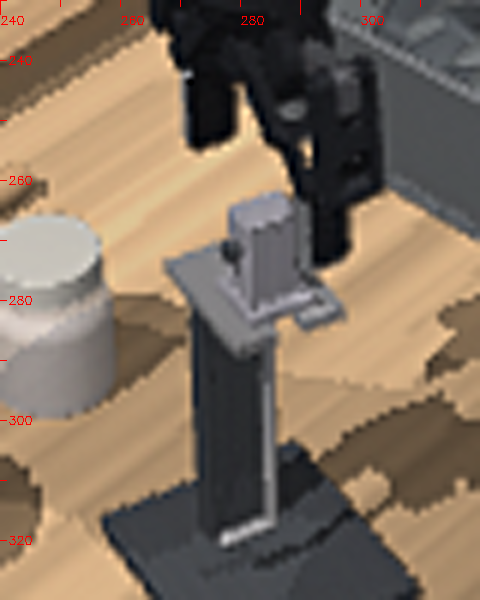

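The rod hangs upright in its hanger, as it did at the start. I'll raise the arm and move it aside to get a clear view.

>>> carry_out --targets '[[[0,0,0,15,0,0,0],[0,0,0,40,0,0,0],[0,0,0,70,0,0,0],[0,0,0,100,0,0,0],[0,-20,-30,110,0,0,0],[0,-40,-60,110,0,0,0],[0,-60,-95,110,0,0,0],[0,-70,-130,110,0,0,0],[0,-70,-165,110,0,0,0],[0,-70,-200,110,0,0,0],[0,-70,-200,110,0,0,0],[0,-70,-200,110,0,0,0]]]'

```text
time_s: 30.07
position: [0.4025, 0.0894, 0.3085]
tool_rot: [[-0.331, 0.0, 0.944], [-0.944, 0.0, -0.331], [-0.0, -1.0, 0.0]]
ft_force: [-0.4, 0.2, 0.4]
grip_width: 0.0857
```

```bash
python3 - <<'E' | tail -n +5
from fit import *
m=avg(3)
S=get_image("side");T=get_image("top");crop(S,240,230,80,100,6,"g1")
for n,d in(("S1",S),("T1",T)): cv2.imwrite(f"pics/{n}.png",cv2.cvtColor(d["img"],cv2.COLOR_RGB2BGR))
crop(T,195,215,100,70,8,"g2")
B=np.array([.5048,-.1095,-.0628]); print("collar",lb(B,atz(T,(400.4,264.1),.0205)))
E
```

```text
mean [ 0.4025  0.091   0.3084  0.0279 -0.2235 -0.22    0.0114 -0.0057 -0.0026] sd [0.000e+00 4.000e-04 1.000e-04 5.075e-01 3.938e-01 2.844e-01 1.840e-02
 9.500e-03 1.480e-02] t 30.2167 w 0.08538822414122327 z [ 9.452e-01 -3.264e-01 -1.000e-04]
collar [-0.04222022 -0.00038022  0.0205    ]
```

View pics/T1.png

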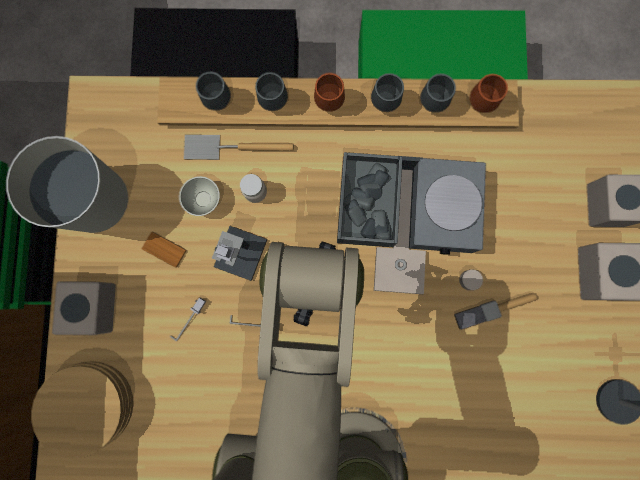

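View pics/S1.png

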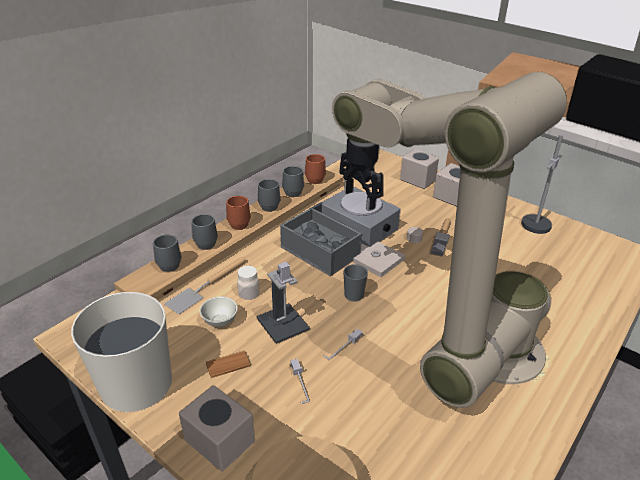

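View pics/g2.png

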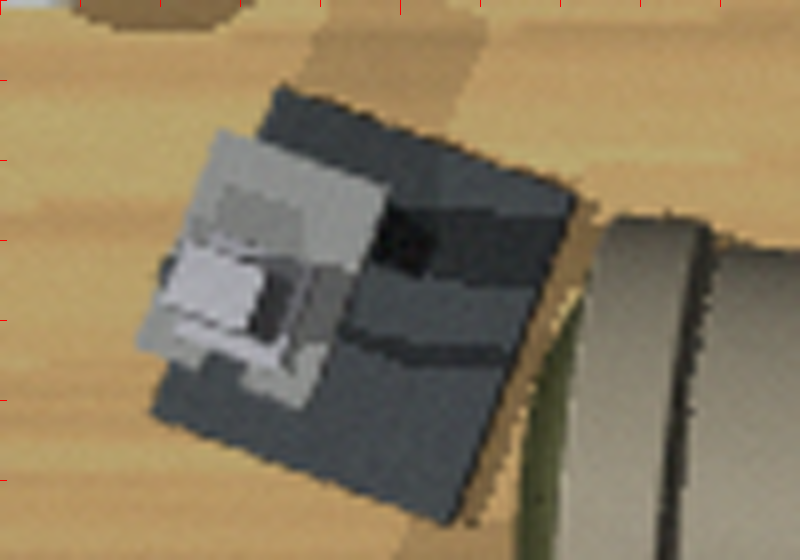

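The pictures show the collar flat on the apron at (400,264), about 42 mm out. The rod's block sits at the same pixels as before the job. The bystanders have not moved, and the arm is clear of everything.

```bash
python3 - <<'E'
from rig import env
print(env.close_job(), env.observe()["time_s"])
E
```

```text
the job is handed in; nothing more can be done
the job is handed in; nothing more can be done
```

The collar is out on the apron, the rod is back in its hanger and released, and the job was handed in at about 30 s of the 69 s allowed. No verdict was reported.

**What I did:** I took the rod off the hanger and lowered its foot into the gap behind the collar. I felt for the slab with about 1–3 N on average, which gave a slope of about 0.03 rad. I then raked the collar out with the foot about 0.7 mm above the plaster, checking the height twice on the way.

**Last checks:**
- **Collar:** it lies flat with its centre about 42 mm out of the mouth and on the gap's line. The side picture put it at about 39 mm.
- **Rod:** it hangs upright, at the same pixels as at the start.
- **Forces:** my sampled readings never showed more than about 3 N on the slab and no wall contact; I did not read the force during the raking moves themselves. The fingers were never near the collar.
- **Other things:** none looked moved in the pictures. One look-alike rod was partly hidden by the arm in the top view but clear in the side view.

**Disagreements:**
- The two cameras differed by about 3 mm on the gap's sideways position. I steered between the two, and nothing touched the walls.
- The apron's far edge measured about 110 mm out, against the stated 124 mm.
- The gripper read 16 mm on the 18 mm block.

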